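# Press the master pattern and the square home in their fitted case

### The arm

A 6-joint arm with a two-finger parallel gripper is mounted at the origin on the work surface. World frame = base frame: x ahead of the robot, y to its left, z up, the work surface at z = 0. Lengths are in m, angles in rad, forces in N, time in s.
With the tool pointing down it reaches from about 0.35 to 0.875 m from the base axis. Payload 4.2 kg.
Tool frame: the origin (TCP) lies where the fingers leave the gripper's body, on its centre line; the fingertips stand 73 mm ahead of it and the grasp point (between the pads) lies 54 mm ahead of it; z points along the fingers, y is the line along which they close (so a half turn about z gives the same grasp; the last joint's range is limited). The gripper opens to 85 mm and grips with 20 to 120 N. Pads are 22 mm wide; open, the fingers measure 114 mm over their backs; the gripper's body (76 mm by 85 mm) begins 54 mm behind the grasp point. The pads swing forward as they close: fully open they stand 13 mm farther back than shut.
Start: joints at [1.456, 0.385, 0.008, 0, -1.194, -0.259], TCP at [0.228, 0.582, 0.304] pointing down, gripper open.
Joint ranges: [-3.14, 3.14], [-1.21, 2.06], [-1.07, 1.41], [-3.16, 2.05], [-2.99, -0.16], [-3.1, 3.1]. Speed limits (rad/s): [2.79, 2.79, 3.14, 3.14, 3.14, 3.14].

### API

Orientations are given as a unit quaternion [x, y, z, w].
In Python, from rig import env, optics gives the robot as it stands.
- The arm moves only by the tool apply_moves, never from a script. Its argument "series" is a list of rows, each a list of 5 numbers: the shift along the tool's x, y, z in mm, then the turn about the tool's z in rad, then the gripper command: -1 is shut, 1 is fully open, values between are in proportion. A call has 1 to 5 rows; each row shifts and turns the commanded pose from where the row before left it, along the tool's axes as they then stand; what a row does not reach is not made up. A row lasts 1/10 s, in which the tool goes at most 50 mm and 8.59 degrees, less where a joint would pass 70% of its speed; a pose out of reach is approached as far as the arm can. A call is refused whole if a number of a shift passes 50 or a number of a turn 0.15, either way. A call with a gripper value outside its range is refused whole. The fingers move at their own pace and stop on an object; "grip_force" is the grip in N (left out, the last holds). Time passes only in rows, so rows that do not move let the fingers close. It gives the time, the measured TCP pose, the force, the opening and the grip force at its end, in the units of the state.
- env.state(): the state, without advancing time (a new reading comes with each control period).
- optics.grab_frame(name): name is "scene" or "side" or "wrist"; returns a dict with "frame" (480x640x3 uint8, blue, green, red), "K" (3x3 intrinsics, pixels), "rvec" (rotation vector, rad) and "tvec" (3), from world to camera coordinates, as OpenCV has them; the wrist camera has in their place "hand_eye" (4x4, takes a point from camera to tool coordinates, whose origin is the TCP and whose axes are the flange's). Camera axes: x right, y down, z forward; pixel columns grow to the right and rows downward; lengths in m; the calibration is good to about 2 mm. A picture is of the moment at which its call begins: read the wrist's pose just before it. There is no depth.
- env.close_job(): hands the job in; it is judged then, once.
The state is a dict: "clock": time; "qpos": joint angles; "joint_vel": joint speeds; "effort": joint torques, N m; "eef_pos": TCP position; "tcp_rot": TCP orientation; "force": force on the tool from outside, world axes, zero at the start; "ft_torque": the same for the moment, N m; "finger_gap": finger opening in m; "finger_force": force on a finger pad.
Only numpy, scipy, OpenCV 4.12 (cv2) and the standard library are available. Lean on these libraries where they do the work, as an engineer would, in place of code of your own. Each camera call takes 0.05 s, during which the arm holds its last target. There are 200 camera calls.

### The job

Pack the kit case: put the terracotta-coloured master figure into its matching cutout in the grey insert and press it, and the small square that is still standing proud in the other cutout, firmly down until both ends of each rest fully home on the rubber at the bottom. The cutouts grip, and the rubber differs in thickness, so feel for the bottom and do not ram anything hard into the rubber. Leave the plaster moulds and the bottle where they stand.

Things in the scene. Friction and masses are not known exactly. Their poses are not given: they have to be found in the camera images.
- figure: Loose terracotta-coloured resin figure with flat brass ornaments (1 mm, no obstacle), lying on its back on the table, 110 mm long (x), 28 mm tall, about 160 g, upright sides. Outline along x: base (tail) -55 to -31, 56 mm wide; torso -31 to 21, 40 mm wide; head 21 to 55, 30 mm wide. Origin: centre of the underside; x points to the head, z up.
- figure_tail (a point): Point on the figure's underside below the middle of its base, 43 mm behind its origin (-x). Its top face is 28 mm higher.
- figure_head (a point): Point on the figure's underside below its head, 40 mm ahead of its origin (+x). Its top face is 28 mm higher.
- square: Small mould-maker's square, an L, 28 mm tall, about 120 g: bare aluminium bar x -55 to 29, y -14 to 14; blue end block x 29 to 55, y -14 to 36 (mm). It starts loose in the mouth of its own cutout, the right way round, about 15 mm proud of the insert. Origin: underside, middle of the bar; x points to the blue block.
- square_tail (a point): Point on the square's underside near the bare end, 43 mm behind its origin (-x), on the bar's centre line. Its top face is 28 mm higher.
- square_head (a point): Point on the square's underside below the blue block, 42 mm ahead of its origin (+x), on the bar's centre line; the middle of the blue block is 11 mm further to +y. Its top face is 28 mm higher.
- case: Fixed black open case, 170 x 224 mm, rim 34 mm above the table, with two grey insert tiles side by side along its y, in either order. Each cutout has two pairs of yellow sprung tongues, 16 mm wide, hanging from its rim on both flanks of the thing's two ends and leaning 3 mm into its outline at their lower ends, 16 mm below the rim. Origin: centre of its underside, at table height.
- tile_figure: Fixed grey tile 150 x 100 mm with the figure's cutout (its outline plus 2 mm all round); top face 34 mm above its origin (table height). The figure belongs at the tile's x, y and axes. It enters about 7 mm freely, then meets the tongues (at x -43 and 40) and needs some 5 to 10 N at each end; the tongues hold it where it is left. Pressing one end only tips it.
- tile_square: Fixed grey tile 150 x 100 mm with the square's cutout (its outline plus 2 mm, same behaviour, tongues at x -43 and 42 mm); top face 34 mm above its origin (table height). The square's place in it has the same axes, its origin 11 mm to the tile's -y side.
- pad_figure: Fixed black rubber packing, the bottom of the figure's cutout. Its thickness is not known: its level top lies 9 to 15 mm above the table and gives up to 1 mm, so a figure fully home stands 2 to 9 mm proud of the insert. Origin: at table height, straight below where the figure's origin belongs, axes as the tile's; it tells nothing of the thickness.
- pad_square: The same under the square, of another unknown thickness (top 9 to 15 mm above the table). Origin: at table height, straight below where the square's origin belongs, axes as the tile's.
- mould_a: Loose white plaster mould block with a red band, 64 x 64 x 50 mm, 280 g, a bystander. Origin: centre of the underside.
- mould_b: A second such mould block, a bystander. Origin: centre of the underside.
- bottle: White plastic bottle with a blue cap, 66 mm across, 170 mm tall, upright, a bystander. Origin: centre of the underside.
There are look-alikes about, which are no part of the job. Leave any blue or pink look-alike of the pad_figure alone.

How it is judged:
At the end, for the whole second after the job is handed in: The figure and the square both rest on the rubber at the bottom of their own cutouts (contact force above 0.05 N), level to within 0.025 rad, the right way round, their tail and head points within 6 mm in x and y of their places, and both at rest (x of figure_tail in the frame of pad_figure between -0.049 and -0.037 m and y of figure_tail in the frame of pad_figure between -0.006 and 0.006 m and x of figure_head in the frame of pad_figure between 0.034 and 0.046 m and y of figure_head in the frame of pad_figure between -0.006 and 0.006 m and contact force between figure and pad_figure above 0.05 N and angle between each of figure, square's own z axis and vertical below 0.025 rad and linear speed of each of figure, square below 0.02 m/s and x of square_tail in the frame of pad_square between -0.049 and -0.037 m and y of square_tail in the frame of pad_square between -0.006 and 0.006 m and x of square_head in the frame of pad_square between 0.036 and 0.048 m and y of square_head in the frame of pad_square between -0.006 and 0.006 m and contact force between square and pad_square above 0.05 N); the robot touches nothing.
It fails at once if the figure is rammed into the rubber with more than 55 N (the load kept by the tongues included) (contact force between figure and pad_figure above 55 N).
It fails at once if the square is rammed into the rubber with more than 55 N (the load kept by the tongues included) (contact force between square and pad_square above 55 N).
It fails at once if mould_a is shifted or tipped (moved more than 30 mm) (distance of mould_a from where it was at the start of the episode above 0.03 m).
It fails at once if mould_b is shifted or tipped (moved more than 30 mm) (distance of mould_b from where it was at the start of the episode above 0.03 m).
It fails at once if bottle is shifted or tipped (moved more than 30 mm) (distance of bottle from where it was at the start of the episode above 0.03 m).
It also fails if it takes over 72 s, if anything falls off the work surface, if the arm or the gripper's body presses on something with over 40 N, if the wrist force passes 120 N, or if a joint passes its speed limit or range.

## Working session

There is one attempt and no reset: what is moved stays moved. The work goes in short steps, Python scripts to look and compute and a tool call to move; the robot and the scene stay as the last step left them, time stands still between calls to the robot, and variables do not carry over. Pictures are saved under pics/ and viewed, at most 10 in all, crops included, and the job is handed in when it is done.

Besides the shell and the picture viewer there is one more tool, called after ">>>" by a JSON object that holds its "name" and its "arguments". apply_moves: Moves the arm, as the interface text tells. Its arguments: {"type":"object","properties":{"series":{"type":"array","items":{"type":"array","items":{"type":"number"}}},"grip_force":{"type":"number"}},"required":["series"]}

```bash
mkdir -p pics; ls
python3 - <<'E'
from rig import env, optics
import cv2,numpy as np
s=env.state();print({k:np.round(v,3).tolist() for k,v in s.items()})
for n in ("scene","side","wrist"):
    f=optics.grab_frame(n);cv2.imwrite(f"pics/{n}0.png",f["frame"])
    print(n,{k:np.round(v,4).tolist() for k,v in f.items() if k!="frame"})
E
```

```text
pics
{'clock': 0.0, 'qpos': [1.456, 0.386, 0.007, -0.001, -1.194, -0.259], 'joint_vel': [0.001, -0.001, -0.0, 0.001, -0.001, -0.002], 'effort': [-0.001, -39.229, 18.84, 4.186, -0.005, -0.0], 'eef_pos': [0.228, 0.581, 0.303], 'tcp_rot': [0.983, -0.186, -0.0, 0.001], 'force': [-0.114, 0.303, -0.452], 'ft_torque': [-0.037, -0.006, -0.011], 'finger_force': 0.0, 'finger_gap': 0.086}
scene {'K': [[503.7015, 0.0, 322.0426], [0.0, 503.7015, 247.3128], [0.0, 0.0, 1.0]], 'rvec': [1.5097, 1.8937, -0.9084], 'tvec': [0.1357, -0.2666, 1.5935]}
side {'K': [[457.8089, 0.0, 322.478], [0.0, 457.8089, 245.3785], [0.0, 0.0, 1.0]], 'rvec': [2.4392, -0.2533, 0.083], 'tvec': [-0.5044, 0.1134, 1.1263]}
wrist {'K': [[406.3085, 0.0, 315.6484], [0.0, 406.3085, 232.9677], [0.0, 0.0, 1.0]], 'hand_eye': [[0.0003, -0.9562, -0.2926, 0.0746], [1.0, 0.0003, 0.0001, -0.0003], [-0.0, -0.2926, 0.9562, -0.0707], [0.0, 0.0, 0.0, 1.0]]}
```

View pics/scene0.png

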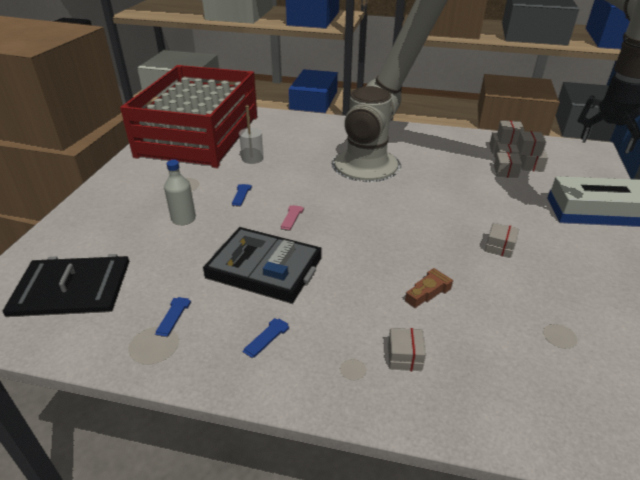

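View pics/side0.png

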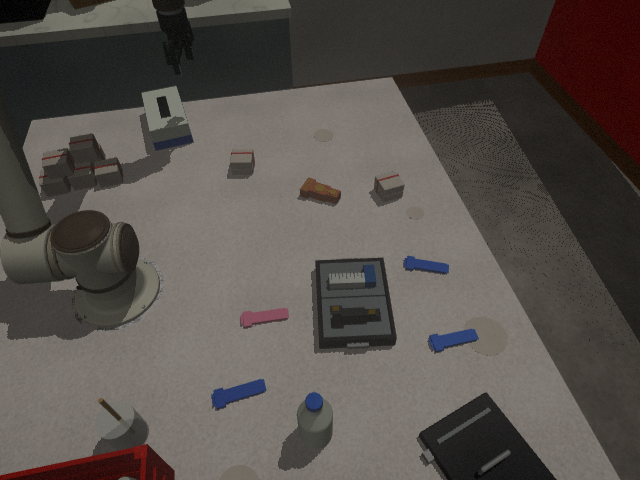

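The scene view shows the terracotta figure at (428,287), the case at (263,262), moulds at (502,239) and (406,348), and the bottle at (180,200). In the side view the figure is at (320,191) and the case at (355,302).
Things that could be taken for the figure are blue strips at (173,316), (266,338) and (242,194), a pink one at (292,217), and the terracotta one at (428,287). I choose the terracotta one and check it in a crop.

```bash
cat > h.py <<'E'
from rig import env, optics
import cv2,numpy as np
from scipy.spatial.transform import Rotation as R
def cam(name):
    s=env.state(); f=optics.grab_frame(name)
    if name=="wrist":
        T=np.eye(4);T[:3,:3]=R.from_quat(s["tcp_rot"]).as_matrix();T[:3,3]=s["eef_pos"]
        W=T@np.array(f["hand_eye"])
    else:
        Rm=cv2.Rodrigues(np.array(f["rvec"],float))[0];W=np.eye(4);W[:3,:3]=Rm.T;W[:3,3]=-Rm.T@np.array(f["tvec"]).ravel()
    return f["frame"],np.array(f["K"]),W
def plane(px,z,K,W):
    px=np.atleast_2d(np.array(px,float));d=np.c_[px,np.ones(len(px))]@np.linalg.inv(K).T@W[:3,:3].T
    return W[:3,3]+d*((z-W[2,3])/d[:,2:])
def proj(P,K,W):
    c=(np.atleast_2d(P)-W[:3,3])@W[:3,:3];q=c@K.T;return q[:,:2]/q[:,2:]
E
python3 - <<'E'
from h import *
F,K,W=cam("side");
print("side fig",plane([[320,191]],.02,K,W).round(3),"case corners",plane([[316,261],[384,260],[394,340],[318,347]],.034,K,W).round(3).tolist(),"moulds",plane([[241,172],[391,197]],0,K,W).round(3).tolist(),"bottle",plane([[316,440]],0,K,W).round(3).tolist())
a=cv2.resize(F[165:225,275:415],(700,300),interpolation=cv2.INTER_CUBIC)
F2,K,W=cam("scene")
print("scene fig",plane([[428,287]],.02,K,W).round(3),plane([[240,230],[321,245],[291,295],[206,265]],.034,K,W).round(3).tolist(),plane([[500,250],[407,365]],0,K,W).round(3).tolist(),plane([[182,220]],0,K,W).round(3).tolist())
b=cv2.resize(F2[255:325,385:525],(700,350),interpolation=cv2.INTER_CUBIC)[:300]
cv2.imwrite("pics/crop1.png",np.vstack([a,b]))
E
```

```text
side fig [[0.554 0.224 0.02 ]] case corners [[0.492, -0.035, 0.034], [0.658, -0.067, 0.034], [0.616, -0.284, 0.034], [0.45, -0.266, 0.034]] moulds [[0.338, 0.377, 0.0], [0.755, 0.176, 0.0]] bottle [[0.41, -0.444, 0.0]]
scene fig [[0.558 0.227 0.02 ]] [[0.47, -0.243, 0.034], [0.483, -0.033, 0.034], [0.665, -0.057, 0.034], [0.615, -0.272, 0.034]] [[0.359, 0.395, 0.0], [0.768, 0.202, 0.0]] [[0.42, -0.428, 0.0]]
```

View pics/crop1.png

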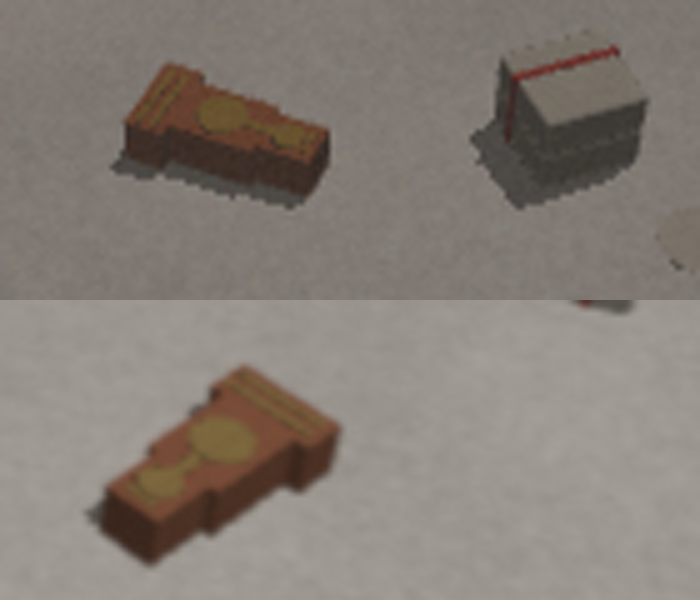

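The crop confirms the figure: terracotta with brass ornaments, wide tail at side (304,184), narrow head at about (337,196). I'm moving over it for a closer look.

>>> {"name": "apply_moves", "arguments": {"series": [[48, 23, 0, 0, 1], [48, 23, 0, 0, 1], [48, 23, 0, 0, 1], [48, 23, 0, 0, 1], [48, 23, 0, 0, 1]]}}

```text
clock: 0.75
eef_pos: [0.3996, 0.3973, 0.304]
tcp_rot: [0.983, -0.186, 0.0, -0.0]
force: [1.4, 0.8, 1.1]
finger_gap: 0.0856
finger_force: 0.0
```

>>> {"name": "apply_moves", "arguments": {"series": [[48, 23, 0, 0, 1], [48, 23, 0, 0, 1], [48, 23, 0, 0, 1], [48, 23, 0, 0, 1], [0, 0, 0, 0, 1]]}}

```text
clock: 1.25
eef_pos: [0.5379, 0.2484, 0.3034]
tcp_rot: [0.982, -0.189, 0.0, 0.001]
force: [0.4, -0.5, -0.8]
finger_gap: 0.0856
finger_force: 0.0
```

```bash
cat > fig.py <<'E'
from h import *
import sys
def terr(F):
    hsv=cv2.cvtColor(F,cv2.COLOR_BGR2HSV)
    return hsv
F,K,W=cam("wrist")
cv2.imwrite("pics/"+sys.argv[1],F); np.savez("w.npz",F=F,K=K,W=W)
s=env.state();print(s["clock"],s["eef_pos"],s["tcp_rot"],s["force"])
E
python3 fig.py w1.png
```

```text
1.3 [0.5365534  0.25008189 0.30337626] [ 9.82098823e-01 -1.88365958e-01 -2.55238019e-04  3.21260675e-04] [-0.55806344  0.75843931 -0.89129914]
```

View pics/w1.png

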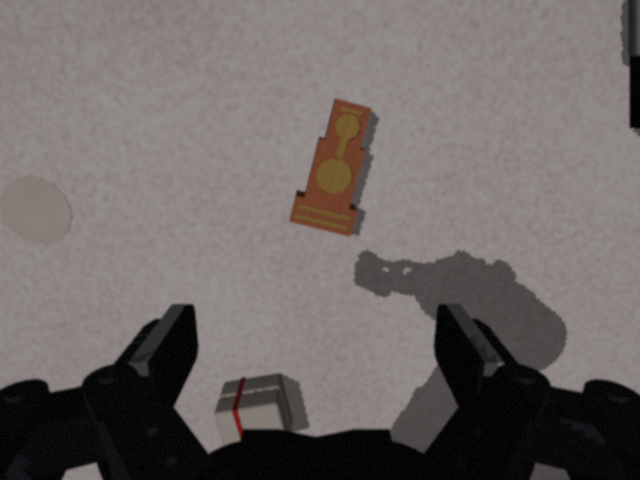

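The wrist view shows the figure, tail at (325,222), head at (352,104). I fit its outline with the calibration.

```bash
cat >> h.py <<'E'
from scipy.optimize import minimize
FIG=np.array([[-55,-28],[-31,-28],[-31,-20],[21,-20],[21,-15],[55,-15],[55,15],[21,15],[21,20],[-31,20],[-31,28],[-55,28]])/1000.
def render(p,out,z0,z1,K,W,sh):
    c,s=np.cos(p[2]),np.sin(p[2]);xy=out@np.array([[c,s],[-s,c]])+p[:2];m=np.zeros(sh,np.uint8)
    qs=[proj(np.c_[xy,np.full(len(xy),z)],K,W) for z in (z0,z1)]
    I=lambda q:np.round(q*16).astype(np.int32)
    for q in qs: cv2.fillPoly(m,[I(q)],1,shift=4)
    for i in range(len(xy)):
        j=(i+1)%len(xy);cv2.fillPoly(m,[I(np.array([qs[0][i],qs[0][j],qs[1][j],qs[1][i]]))],1,shift=4)
    return m
def fit(mask,out,p0,z0,z1,K,W):
    def cost(p):
        m=render(p,out,z0,z1,K,W,mask.shape);return (m!=mask).sum()/max(1,mask.sum())
    best=None
    for da in (-.1,0,.1):
        p=np.array(p0)+[0,0,da]
        for _ in range(2):
            sx=np.array([p,p+[.008,0,0],p+[0,.008,0],p+[0,0,.12]])
            r=minimize(cost,p,method="Nelder-Mead",options=dict(initial_simplex=sx,xatol=1e-5,fatol=1e-4));p=r.x
        if best is None or r.fun<best.fun:best=r
    return best.x,best.fun
def figmask(F):
    h=cv2.cvtColor(F,cv2.COLOR_BGR2HSV);m=((h[...,0]<28)&(h[...,1]>85)&(h[...,2]>30)).astype(np.uint8)
    n,l,st,_=cv2.connectedComponentsWithStats(m);k=1+st[1:,4].argmax();return (l==k).astype(np.uint8)
E
cat > loc.py <<'E'
from h import *
d=np.load("w.npz");F,K,W=d["F"],d["K"],d["W"]
m=figmask(F);print(m.sum())
t,h=plane([[325,222],[352,104]],.028,K,W)[:,:2]
p0=[*(t+h)/2,np.arctan2(*(h-t)[::-1])];print(p0)
p,c=fit(m,FIG,p0,0,.028,K,W);print(p,c)
E
python3 loc.py
```

```text
6171
[np.float64(0.5574147656247006), np.float64(0.2201665583372232), np.float64(-0.5912998023271454)]
[ 0.55490749  0.22279053 -0.64268195] 0.04342894182466375
```

>>> {"name": "apply_moves", "arguments": {"series": [[0, 0, 30, 0.132, 1], [0, 0, 30, 0.132, 1], [13, 5, 40, 0, 1], [13, 6, 40, 0, 1], [0, 0, 0, 0, 1]]}}

```text
clock: 1.8
eef_pos: [0.5462, 0.2264, 0.1581]
tcp_rot: [0.949, -0.314, -0.004, 0.005]
force: [-0.5, -0.1, 0.0]
finger_gap: 0.0854
finger_force: 0.0
```

```bash
cat > chk.py <<'E'
from h import *
F,K,W=cam("wrist");s=env.state();p=s["eef_pos"];a=2*np.arctan2(s["tcp_rot"][1],s["tcp_rot"][0])
m=figmask(F);q,c=fit(m,FIG,[.555,.2228,-.643],0,.028,K,W)
tx=np.array([np.cos(a),np.sin(a)]);ty=np.array([np.sin(a),-np.cos(a)])
g=q[:2]-.005*np.array([np.cos(q[2]),np.sin(q[2])])-p[:2]
print(q.round(4),c,m.sum(),"tcp",p.round(4),a,"move",g@tx*1000,g@ty*1000,"turn",a-q[2])
E
python3 chk.py
```

```text
[ 0.5553  0.2236 -0.6358] 0.024578914535246413 16030 tcp [0.5479 0.2279 0.1615] -0.6376222530831954 move 3.460203231742977 -0.9193914900604758 turn -0.0017722781028137735
```

>>> {"name": "apply_moves", "arguments": {"series": [[3, -1, 40, 0, 1], [0, 0, 30, 0, 1], [0, 0, 12, 0, 1], [0, 0, 0, 0, 1], [0, 0, 0, 0, -1]], "grip_force": 60}}

```text
clock: 2.35
eef_pos: [0.5534, 0.2286, 0.0841]
tcp_rot: [0.95, -0.313, 0.001, -0.001]
force: [0.6, -0.0, 0.4]
finger_gap: 0.0733
finger_force: 0.0
```

>>> {"name": "apply_moves", "arguments": {"series": [[0, 0, 0, 0, -1], [0, 0, 0, 0, -1], [0, 0, 0, 0, -1], [0, 0, 0, 0, -1], [0, 0, 0, 0, -1]]}}

```text
clock: 2.85
eef_pos: [0.553, 0.2279, 0.0837]
tcp_rot: [0.95, -0.313, 0.001, -0.001]
force: [-1.6, 0.4, 6.7]
finger_gap: 0.0388
finger_force: 63.2
```

Gripped (38.8 mm). I'm lifting and carrying it to a viewpoint beside the case.

>>> {"name": "apply_moves", "arguments": {"series": [[0, 0, -30, 0, -1], [0, 0, -50, 0, -1], [0, 0, -50, 0, -1], [0, 0, -50, 0, -1], [0, 0, -50, 0, -1]]}}

```text
clock: 3.35
eef_pos: [0.5516, 0.2268, 0.3139]
tcp_rot: [0.95, -0.314, -0.0, -0.0]
force: [1.2, 1.1, -3.0]
finger_gap: 0.0385
finger_force: 62.1
```

>>> {"name": "apply_moves", "arguments": {"series": [[22, 40, 0, 0, -1], [22, 40, 0, 0, -1], [22, 40, 0, 0, -1], [22, 40, 0, 0, -1], [22, 40, 0, 0, -1]]}}

```text
clock: 3.85
eef_pos: [0.5205, -0.0006, 0.3118]
tcp_rot: [0.95, -0.313, -0.0, -0.0]
force: [1.5, -1.0, -1.4]
finger_gap: 0.0388
finger_force: 62.1
```

>>> {"name": "apply_moves", "arguments": {"series": [[22, 40, 0, 0, -1], [22, 40, 0, 0, -1], [22, 40, 0, 0, -1], [0, 0, 0, -0.12, -1], [0, 0, 0, -0.12, -1]]}}

```text
clock: 4.35
eef_pos: [0.5022, -0.1362, 0.3115]
tcp_rot: [0.98, -0.197, -0.0, -0.0]
force: [-0.1, 1.0, -1.9]
finger_gap: 0.0384
finger_force: 62.1
```

>>> {"name": "apply_moves", "arguments": {"series": [[0, 0, 0, -0.12, -1], [0, 0, 0, -0.11, -1], [0, 0, 0, 0, -1], [0, 0, 0, 0, -1]]}}

```text
clock: 4.75
eef_pos: [0.5029, -0.1345, 0.3117]
tcp_rot: [0.996, -0.085, -0.0, -0.0]
force: [-1.1, -1.0, -1.8]
finger_gap: 0.0388
finger_force: 62.1
```

```bash
python3 fig.py w2.png
```

```text
4.8 [ 0.50293582 -0.13451011  0.31180542] [ 9.96396553e-01 -8.48167196e-02 -1.51916460e-04 -9.72790008e-05] [ 0.26966521  0.9293486  -2.08602325]
```

View pics/w2.png

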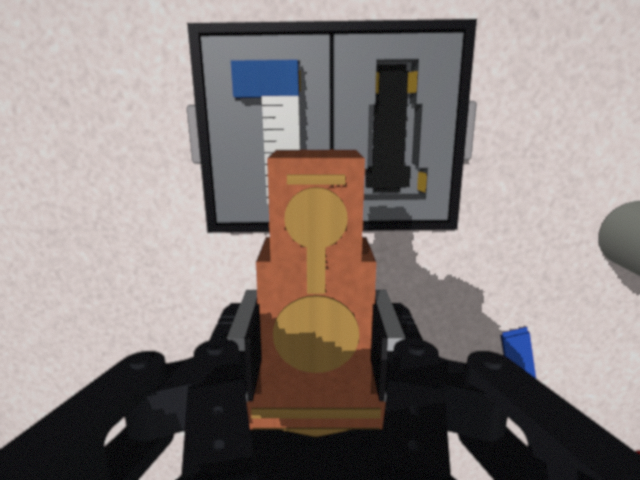

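The wrist view shows the case, outer corners (189,24), (475,20), (457,232), (209,232). The figure cutout is on the right (x 364–428), with its narrow head end up at row 59 and its wide tail end at row 198. The square is on the left with its blue block up. The held figure points the same way.

```bash
cat > case.py <<'E'
from h import *
d=np.load("w.npz");F,K,W=d["F"],d["K"],d["W"]
g=cv2.cvtColor(F,cv2.COLOR_BGR2GRAY)
c=plane([[189,24],[475,20],[457,232],[209,232]],.034,K,W)[:,:2];print("case",c.round(4).tolist(),"len",[np.linalg.norm(c[i]-c[(i+1)%4]).round(4) for i in range(4)])
cc=c.mean(0);v=(c[0]-c[3])+(c[1]-c[2]);a1=np.arctan2(v[1],v[0]);u=(c[0]-c[1])+(c[3]-c[2]);a2=np.arctan2(-u[0],u[1]);print(cc.round(4),a1,a2)
# gradient-fit of cutout mouth outlines: maximise edge strength along predicted outline
o=cv2.GaussianBlur(g,(0,0),1.2).astype(float);E=np.hypot(cv2.Sobel(o,6,1,0),cv2.Sobel(o,6,0,1))
S=170/2000.;case=np.array([[-.085,-.112],[.085,-.112],[.085,.112],[-.085,.112]]);inn=np.array([[-.075,-.1],[.075,-.1],[.075,.1],[-.075,.1]])
def samp(out,n=40):
    return np.vstack([np.linspace(out[i],out[(i+1)%len(out)],n) for i in range(len(out))])
from scipy.ndimage import map_coordinates as mc
def score(p,out,z,rowmax=232):
    c,s=np.cos(p[2]),np.sin(p[2]);xy=samp(out)@np.array([[c,s],[-s,c]])+p[:2];q=proj(np.c_[xy,np.full(len(xy),z)],K,W)
    return -mc(E,[q[:,1],q[:,0]],order=1,mode="nearest").mean()
def opt(p,out):
    for st in (.006,.002):
        r=minimize(score,p,args=(out,.034),method="Nelder-Mead",options=dict(initial_simplex=np.array([p,p+[st,0,0],p+[0,st,0],p+[0,0,8*st]]),xatol=1e-5));p=r.x
    return p,r.fun
p0=np.array([*cc,(a1+a2)/2])
for n,o_ in (("outer",case),("inner",inn)):
    p,f=opt(p0,o_);print(n,p.round(4),f)
rot=np.array([[np.cos(p[2]),-np.sin(p[2])],[np.sin(p[2]),np.cos(p[2])]])
CUT=FIG+.002*np.sign(FIG)*[1,1];CUT=FIG.copy();CUT[:,1]+=.002*np.sign(FIG[:,1]);
CUT[:,0]+=np.array([-2,2,2,2,2,2,2,2,2,2,2,-2])/1000
pf,f=opt(np.array([*(p[:2]+rot@[0,-.05]),p[2]]),CUT);print("cutout",pf.round(4),f,"in case",(rot.T@(pf[:2]-p[:2])).round(4))
# held figure
s=env.state();t=s["eef_pos"];a=2*np.arctan2(s["tcp_rot"][1],s["tcp_rot"][0])
m=figmask(F);zb=t[2]-.0837
mm=m.copy();mm[285:]=0
def cost(p):
    r=render(p,FIG,zb,zb+.028,K,W,m.shape);r[285:]=0;return (r!=mm).sum()/mm.sum()
ph=np.array([t[0]+.005*np.cos(a),t[1]+.005*np.sin(a),a])
for _ in range(2):
    r=minimize(cost,ph,method="Nelder-Mead",options=dict(initial_simplex=np.array([ph,ph+[.006,0,0],ph+[0,.006,0],ph+[0,0,.1]]),xatol=1e-5));ph=r.x
tx=np.array([np.cos(a),np.sin(a)]);ty=np.array([np.sin(a),-np.cos(a)]);dd=ph[:2]-t[:2]
print("held",ph.round(4),r.fun,"in tool mm",dd@tx*1e3,dd@ty*1e3,"dyaw",ph[2]-a)
e=pf[:2]-ph[:2];print("shift needed tool mm",e@tx*1e3,e@ty*1e3,"turn",a-pf[2]+(ph[2]-a), "tcp yaw",a)
v=F.copy()
for out,p_,z,col in((CUT,pf,.034,(0,255,0)),(inn,p,.034,(0,0,255)),(FIG,ph,zb+.028,(255,255,0))):
    c_,s_=np.cos(p_[2]),np.sin(p_[2]);xy=out@np.array([[c_,s_],[-s_,c_]])+p_[:2];cv2.polylines(v,[np.round(proj(np.c_[xy,np.full(len(xy),z)],K,W)).astype(int)],True,col,1)
cv2.imwrite("pics/ov.png",cv2.resize(v[:300,170:490],(640,600)))
E
python3 case.py
```

```text
case [[0.6548, -0.0607], [0.6201, -0.2792], [0.4507, -0.2538], [0.4883, -0.0347]] len [np.float64(0.2213), np.float64(0.1712), np.float64(0.2222), np.float64(0.1684)]
[ 0.5535 -0.1571] -0.15212109247861944 -0.16372686321355226
outer [ 0.5545 -0.1565 -0.1579] -250.49113687316594
inner [ 0.5552 -0.1543 -0.1579] -118.03430625336777
cutout [ 0.5463 -0.2083 -0.1564] -95.61473531325824 in case [-0.0003 -0.0547]
held [ 0.5073 -0.1351 -0.1695] 0.012393663831035495 in tool mm 4.4085330182162945 -0.19005166848515015 dyaw 0.00036519941503421194
shift needed tool mm 50.85428180128011 65.59086821489815 turn -0.013070112750728669 tcp yaw -0.16983749027300288
```

View pics/ov.png

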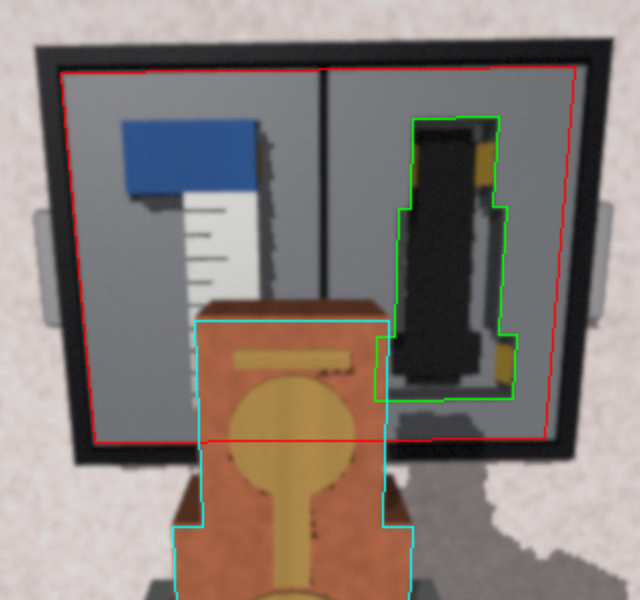

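The overlay matches both the cutout and the held figure. I'm moving over the cutout and down.

>>> {"name": "apply_moves", "arguments": {"series": [[25, 33, 0, -0.013, -1], [26, 33, 0, 0, -1], [0, 0, 50, 0, -1], [0, 0, 50, 0, -1], [0, 0, 50, 0, -1]]}}

```text
clock: 5.3
eef_pos: [0.5429, -0.2082, 0.1605]
tcp_rot: [0.997, -0.079, 0.001, -0.0]
force: [1.2, 0.5, -2.9]
finger_gap: 0.0384
finger_force: 62.1
```

>>> {"name": "apply_moves", "arguments": {"series": [[0, 0, 25, 0, -1], [0, 0, 10, 0, -1], [0, 0, 0, 0, -1], [0, 0, 0, 0, -1]]}}

```text
clock: 5.7
eef_pos: [0.5442, -0.2081, 0.1286]
tcp_rot: [0.997, -0.077, 0.002, 0.0]
force: [0.5, -0.1, -1.5]
finger_gap: 0.0385
finger_force: 62.1
```

```bash
python3 fig.py w3.png
```

```text
5.75 [ 0.54435655 -0.20803501  0.12903592] [ 9.97014577e-01 -7.71830991e-02  2.15329276e-03  2.56104457e-04] [ 0.91123013  0.06851117 -1.09218543]
```

View pics/w3.png

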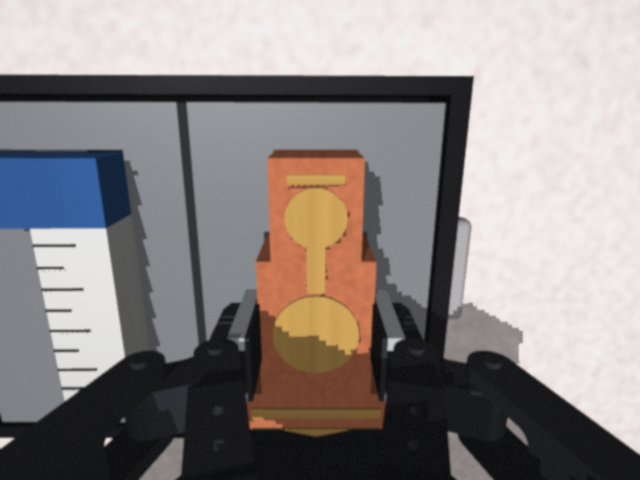

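The figure hangs over its cutout. The case's outer corner is at (473,77), the inner corner at about (447,99), and the tile divider runs from (183,100). I compare these with the earlier reference.

Run:
```python
from h import *
d=np.load("w.npz");F,K,W=d["F"],d["K"],d["W"]
c=plane([[473,77],[183,101],[204,340],[0,76]],.034,K,W)[:,:2];print(c.round(4).tolist())
s=env.state();t=s["eef_pos"];a=2*np.arctan2(s["tcp_rot"][1],s["tcp_rot"][0])
L=lambda v,a:np.array([v@[np.cos(a),np.sin(a)],v@[-np.sin(a),np.cos(a)]])*1e3
print("yaw tool",a,"divider",np.arctan2(*(c[1]-c[2])[::-1]),"top edge",np.arctan2(*(c[3]-c[0])[::-1])-np.pi/2)
fig=t[:2]+.0044*np.array([np.cos(a),np.sin(a)])
print("now fig-corner",L(fig-c[0],-.157),"fig-div",L(fig-c[1],-.157),"ref fig",fig)
print("ref",L(np.array([.5463,-.2083])-[.6201,-.2792],-.157))
```

```text
[[0.6205, -0.2804], [0.6291, -0.169], [0.5252, -0.1526], [0.6486, -0.1024]]
yaw tool -0.1545202403895098 divider -0.1563735494774876 top edge -0.15622391347613984
now fig-corner [-82.17366739  59.59185343] fig-div [-73.16261976 -51.78165742] ref fig [ 0.54870413 -0.20871219]
ref [-83.97794574  58.4889274 ]
```

The figure sits about 2 mm too far in +x. I correct that and lower gently.

>>> {"name": "apply_moves", "arguments": {"series": [[-2, 0.5, 0, 0, -1], [0, 0, 5, 0, -1], [0, 0, 4, 0, -1], [0, 0, 2, 0, -1], [0, 0, 0, 0, -1]]}}

```text
clock: 6.25
eef_pos: [0.5406, -0.208, 0.1154]
tcp_rot: [0.997, -0.077, -0.001, -0.0]
force: [-0.1, 0.2, -1.6]
finger_gap: 0.0385
finger_force: 62.1
```

>>> {"name": "apply_moves", "arguments": {"series": [[0, 0, 2, 0, -1], [0, 0, 1, 0, -1], [0, 0, 0, 0, -1]]}}

```text
clock: 6.55
eef_pos: [0.5408, -0.2081, 0.1127]
tcp_rot: [0.997, -0.077, -0.0, -0.0]
force: [-0.3, -0.2, -2.6]
finger_gap: 0.0388
finger_force: 62.1
```

It has entered 5 mm freely. I continue in small steps.

>>> {"name": "apply_moves", "arguments": {"series": [[0, 0, 1, 0, -1], [0, 0, 1, 0, -1], [0, 0, 0, 0, -1]]}}

```text
clock: 6.85
eef_pos: [0.5411, -0.2079, 0.111]
tcp_rot: [0.997, -0.077, 0.0, -0.0]
force: [0.9, 1.3, -1.2]
finger_gap: 0.0384
finger_force: 62.3
```

>>> {"name": "apply_moves", "arguments": {"series": [[0, 0, 1, 0, -1], [0, 0, 0, 0, -1]]}}

```text
clock: 7.05
eef_pos: [0.5412, -0.2079, 0.1102]
tcp_rot: [0.997, -0.077, 0.0, -0.0]
force: [1.1, 2.4, 0.0]
finger_gap: 0.0383
finger_force: 62.5
```

>>> {"name": "apply_moves", "arguments": {"series": [[0, 0, 1, 0, -1], [0, 0, 1, 0, -1], [0, 0, 0, 0, -1]]}}

```text
clock: 7.35
eef_pos: [0.5414, -0.2078, 0.1084]
tcp_rot: [0.997, -0.077, 0.001, -0.0]
force: [0.3, 4.8, 3.5]
finger_gap: 0.0382
finger_force: 62.9
```

>>> {"name": "apply_moves", "arguments": {"series": [[0, 0, 1, 0, -1], [0, 0, 0, 0, -1]]}}

```text
clock: 7.55
eef_pos: [0.5414, -0.2079, 0.1076]
tcp_rot: [0.997, -0.077, 0.001, 0.0]
force: [-0.2, 5.2, 4.0]
finger_gap: 0.0387
finger_force: 63.1
```

Seated on the tongues, with slight sideways load. I nudge it, release and retreat.

>>> {"name": "apply_moves", "arguments": {"series": [[0, -0.7, 0, 0, -1], [0, 0, 0, 0, 0.6], [0, 0, 0, 0, 0.6], [0, 0, 0, 0, 0.6], [0, 0, 0, 0, 0.6]]}}

```text
clock: 8.05
eef_pos: [0.5407, -0.2076, 0.1066]
tcp_rot: [0.997, -0.077, -0.0, 0.0]
force: [-0.1, -0.2, 1.1]
finger_gap: 0.0685
finger_force: 0.0
```

>>> {"name": "apply_moves", "arguments": {"series": [[0, 0, -20, 0, 0.6], [0, 0, -30, 0, 0.6], [0, 0, -50, 0, 0.6], [0, 0, -50, 0, 0.6], [-30, 0, 0, 0, 0.6]]}}

```text
clock: 8.55
eef_pos: [0.5169, -0.204, 0.2647]
tcp_rot: [0.997, -0.076, 0.009, 0.002]
force: [0.2, -0.3, -0.0]
finger_gap: 0.0688
finger_force: 0.0
```

>>> {"name": "apply_moves", "arguments": {"series": [[0, 0, 0, 0, 0.6], [0, 0, 0, 0, 0.6]]}}

```text
clock: 8.75
eef_pos: [0.5107, -0.2028, 0.257]
tcp_rot: [0.997, -0.077, 0.0, -0.0]
force: [0.2, -0.3, -0.3]
finger_gap: 0.0683
finger_force: 0.0
```

```bash
python3 fig.py w4.png; python3 -c "
from rig import env;print(env.state()['qpos'])"
```

```text
8.8 [ 0.51121184 -0.2028313   0.25651295] [ 9.97006914e-01 -7.73117505e-02 -3.24977957e-04  4.27513234e-05] [-0.12522375 -0.394753    0.04844298]
[-8.28691113e-02  2.98054933e-01 -2.47848709e-01  1.04168015e-04
 -1.02554216e+00  1.49883343e+00]
```

View pics/w4.png

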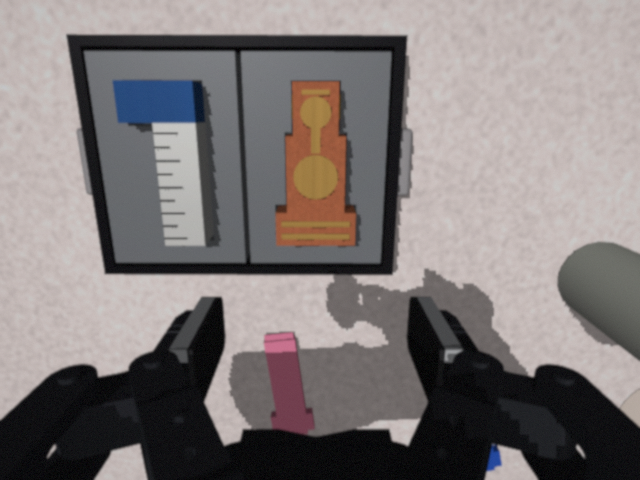

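The figure stands straight in its cutout (315,165), the square at about (170,160), and both look right. I measure both tops and work out the pressing positions.

```bash
cat > meas.py <<'E'
from h import *
d=np.load("w.npz");F,K,W=d["F"],d["K"],d["W"]
m=figmask(F)
q,c=fit(m,FIG,[.546,-.208,-.157],.034,.0517,K,W);print("fig",q.round(4),c)
# square: blue block corners + bar end, top plane .049
P=plane([[113,80],[201,80],[204,122],[119,124],[165,246],[205,246],[152,124]],.049,K,W)[:,:2]
M=np.array([[55,36],[55,-14],[29,-14],[29,36],[-55,14],[-55,-14],[29,14]])/1000.
mp,mm=P.mean(0),M.mean(0);H=(M-mm).T@(P-mp);a=np.arctan2(H[0,1]-H[1,0],H[0,0]+H[1,1])
Rm=np.array([[np.cos(a),-np.sin(a)],[np.sin(a),np.cos(a)]]);o=mp-Rm@mm
print("sq",o.round(4),a,"res mm",((P-o)@Rm-M).round(4).tolist())
s=env.state();t=s["eef_pos"];y=2*np.arctan2(s["tcp_rot"][1],s["tcp_rot"][0])
for n,p,x,yy in(("fig",q,-.0015,0),("sq",[*o,a],-.0005,.000)):
    w=np.array(p[:2])+x*np.array([np.cos(p[2]),np.sin(p[2])]);e=w-t[:2]
    print(n,"target tcp",w.round(4),"shift tool mm",e@[np.cos(y),np.sin(y)]*1e3,e@[np.sin(y),-np.cos(y)]*1e3,"turn",y-p[2])
E
python3 meas.py
```

```text
fig [ 0.5469 -0.2081 -0.156 ] 0.013174839029222387
sq [ 0.5606 -0.1163] -0.17939645895426384 res mm [[0.0004, 0.0028], [0.0018, -0.0038], [0.0018, -0.0042], [-0.0009, 0.0022], [-0.0018, 0.0008], [-0.001, -0.0001], [-0.0004, 0.0023]]
fig target tcp [ 0.5454 -0.2079] shift tool mm 34.5945493325716 -0.25742648951225 turn 0.0012192118551263842
sq target tcp [ 0.5601 -0.1162] shift tool mm 34.91432980717967 -93.14993075774736 turn 0.024618500386298925
```

>>> {"name": "apply_moves", "arguments": {"series": [[34.6, 0, 0, 0, 0.6], [0, 0, 0, 0.143, 0.6], [0, 0, 0, 0.143, 0.6], [0, 0, 0, 0.143, 0.6], [0, 0, 0, 0.143, 0.6]]}}

```text
clock: 9.3
eef_pos: [0.5461, -0.2082, 0.2554]
tcp_rot: [0.934, -0.358, -0.001, 0.0]
force: [-0.3, 0.1, 0.8]
finger_gap: 0.0682
finger_force: 0.0
```

>>> {"name": "apply_moves", "arguments": {"series": [[0, 0, 0, 0.143, 0.6], [0, 0, 0, 0.143, 0.6], [0, 0, 0, 0.143, 0.6], [0, 0, 0, 0.143, 0.6], [0, 0, 0, 0.143, 0.6]]}}

```text
clock: 9.8
eef_pos: [0.546, -0.2082, 0.2554]
tcp_rot: [0.749, -0.662, -0.001, 0.001]
force: [-0.9, 0.1, -0.1]
finger_gap: 0.0683
finger_force: 0.0
```

>>> {"name": "apply_moves", "arguments": {"series": [[0, 0, 0, 0.143, 0.6], [0, 0, 0, 0, 0.6], [0, 0, 50, 0, 0.6], [0, 0, 50, 0, 0.6], [0, 0, 0, 0, 0.6]]}}

```text
clock: 10.3
eef_pos: [0.5414, -0.2074, 0.1495]
tcp_rot: [-0.702, 0.712, 0.007, -0.005]
force: [-0.9, 0.1, -0.8]
finger_gap: 0.0683
finger_force: 0.0
```

>>> {"name": "apply_moves", "arguments": {"series": [[0, 0, 0, 0, 0.6], [0, 0, 0, 0, 0.6]]}}

```text
clock: 10.5
eef_pos: [0.5474, -0.2085, 0.1594]
tcp_rot: [-0.703, 0.711, -0.002, 0.001]
force: [-0.1, 0.3, 0.7]
finger_gap: 0.0682
finger_force: 0.0
```

One turn row is missing (10 of 11). I add it and go down to near contact.

>>> {"name": "apply_moves", "arguments": {"series": [[0, 0, 0, 0.143, 0.6], [0, 1, 20, 0, 0.6], [0, 0, 12, 0, 0.6], [0, 0, 0, 0, 0.6], [0, 0, 0, 0, 0.6]]}}

```text
clock: 11.0
eef_pos: [0.5452, -0.2081, 0.126]
tcp_rot: [-0.65, 0.76, -0.001, 0.0]
force: [-0.4, 0.8, -0.1]
finger_gap: 0.068
finger_force: 0.0
```

>>> {"name": "apply_moves", "arguments": {"series": [[0, 0, 2, 0, 0.6], [0, 0, 2, 0, 0.6], [0, 0, 2, 0, 0.6], [0, 0, 0, 0, 0.6]]}}

```text
clock: 11.4
eef_pos: [0.5444, -0.2079, 0.1187]
tcp_rot: [-0.649, 0.76, 0.0, -0.0]
force: [0.9, -0.5, 0.3]
finger_gap: 0.0684
finger_force: 0.0
```

>>> {"name": "apply_moves", "arguments": {"series": [[0, 0, 1, 0, 0.6], [0, 0, 1, 0, 0.6], [0, 0, 0, 0, 0.6]]}}

```text
clock: 11.7
eef_pos: [0.5447, -0.208, 0.1174]
tcp_rot: [-0.65, 0.76, -0.0, 0.0]
force: [-0.3, 1.2, 3.4]
finger_gap: 0.0684
finger_force: 1.8
```

>>> {"name": "apply_moves", "arguments": {"series": [[0, 0, 1, 0, 0.6], [0, 0, 1, 0, 0.6], [0, 0, 0, 0, 0.6]]}}

```text
clock: 12.0
eef_pos: [0.5449, -0.2081, 0.116]
tcp_rot: [-0.65, 0.76, -0.001, 0.0]
force: [-1.0, 0.1, 7.8]
finger_gap: 0.0682
finger_force: 3.3
```

>>> {"name": "apply_moves", "arguments": {"series": [[0, 0, 1, 0, 0.6], [0, 0, 1, 0, 0.6], [0, 0, 0, 0, 0.6]]}}

```text
clock: 12.3
eef_pos: [0.5452, -0.2082, 0.1144]
tcp_rot: [-0.65, 0.76, -0.001, 0.0]
force: [-2.9, 1.4, 8.8]
finger_gap: 0.0681
finger_force: 4.0
```

>>> {"name": "apply_moves", "arguments": {"series": [[0, 0, 1, 0, 0.6], [0, 0, 1, 0, 0.6], [0, 0, 0, 0, 0.6]]}}

```text
clock: 12.6
eef_pos: [0.5454, -0.2082, 0.1126]
tcp_rot: [-0.65, 0.76, -0.001, 0.001]
force: [-1.8, 0.8, 9.0]
finger_gap: 0.0684
finger_force: 4.2
```

>>> {"name": "apply_moves", "arguments": {"series": [[0, 0, 1, 0, 0.6], [0, 0, 1, 0, 0.6], [0, 0, 0, 0, 0.6]]}}

```text
clock: 12.9
eef_pos: [0.5456, -0.2082, 0.1102]
tcp_rot: [-0.65, 0.76, -0.001, 0.001]
force: [-0.3, -0.0, 5.3]
finger_gap: 0.0684
finger_force: 3.0
```

>>> {"name": "apply_moves", "arguments": {"series": [[0, 0, 1, 0, 0.6], [0, 0, 0, 0, 0.6]]}}

```text
clock: 13.1
eef_pos: [0.5456, -0.2082, 0.1091]
tcp_rot: [-0.65, 0.76, -0.001, 0.001]
force: [-0.7, 1.1, 4.8]
finger_gap: 0.0682
finger_force: 2.8
```

>>> {"name": "apply_moves", "arguments": {"series": [[0, 0, 1, 0, 0.6], [0, 0, 0, 0, 0.6]]}}

```text
clock: 13.3
eef_pos: [0.5457, -0.2082, 0.1081]
tcp_rot: [-0.65, 0.76, -0.001, 0.001]
force: [-0.1, 0.2, 5.3]
finger_gap: 0.0681
finger_force: 2.7
```

>>> {"name": "apply_moves", "arguments": {"series": [[0, 0, 1, 0, 0.6], [0, 0, 0, 0, 0.6]]}}

```text
clock: 13.5
eef_pos: [0.5457, -0.2082, 0.1071]
tcp_rot: [-0.65, 0.76, -0.001, 0.001]
force: [0.4, -0.9, 6.7]
finger_gap: 0.0678
finger_force: 2.7
```

>>> {"name": "apply_moves", "arguments": {"series": [[0, 0, 1, 0, 0.6], [0, 0, 0, 0, 0.6]]}}

```text
clock: 13.7
eef_pos: [0.5457, -0.2082, 0.1061]
tcp_rot: [-0.65, 0.76, -0.001, 0.001]
force: [-0.7, 0.4, 5.9]
finger_gap: 0.0682
finger_force: 2.7
```

>>> {"name": "apply_moves", "arguments": {"series": [[0, 0, 1, 0, 0.6], [0, 0, 0, 0, 0.6]]}}

```text
clock: 13.9
eef_pos: [0.5458, -0.2082, 0.1057]
tcp_rot: [-0.65, 0.76, -0.001, 0.001]
force: [-1.0, -0.1, 8.1]
finger_gap: 0.0682
finger_force: 4.3
```

Force is beginning to rise with little travel, which suggests the rubber. I press in half-millimetre steps.

>>> {"name": "apply_moves", "arguments": {"series": [[0, 0, 0.7, 0, 0.6], [0, 0, 0, 0, 0.6]]}}

```text
clock: 14.1
eef_pos: [0.5458, -0.2082, 0.1055]
tcp_rot: [-0.65, 0.76, -0.002, 0.001]
force: [-1.3, 0.5, 11.3]
finger_gap: 0.0684
finger_force: 5.8
```

>>> {"name": "apply_moves", "arguments": {"series": [[0, 0, 0.7, 0, 0.6], [0, 0, 0, 0, 0.6]]}}

```text
clock: 14.3
eef_pos: [0.5458, -0.2082, 0.1053]
tcp_rot: [-0.65, 0.76, -0.002, 0.001]
force: [-3.5, 2.1, 15.0]
finger_gap: 0.0684
finger_force: 7.2
```

>>> {"name": "apply_moves", "arguments": {"series": [[0, 0, 0.7, 0, 0.6], [0, 0, 0, 0, 0.6]]}}

```text
clock: 14.5
eef_pos: [0.5458, -0.2082, 0.1051]
tcp_rot: [-0.65, 0.76, -0.002, 0.001]
force: [-2.4, 2.2, 15.8]
finger_gap: 0.0685
finger_force: 8.5
```

>>> {"name": "apply_moves", "arguments": {"series": [[0, 0, 1, 0, 0.6], [0, 0, 1, 0, 0.6], [0, 0, 0, 0, 0.6]]}}

```text
clock: 14.8
eef_pos: [0.5458, -0.2082, 0.1049]
tcp_rot: [-0.65, 0.76, -0.002, 0.001]
force: [-5.6, 3.8, 26.3]
finger_gap: 0.0684
finger_force: 13.4
```

>>> {"name": "apply_moves", "arguments": {"series": [[0, 0, 1, 0, 0.6], [0, 0, 0, 0, 0.6], [0, 0, 0, 0, 0.6]]}}

```text
clock: 15.1
eef_pos: [0.5458, -0.2082, 0.1049]
tcp_rot: [-0.65, 0.76, -0.002, 0.001]
force: [-7.8, 5.2, 31.9]
finger_gap: 0.068
finger_force: 16.0
```

Home at TCP z = 0.1049, rigid at 32 N. I lift and go to the square.

>>> {"name": "apply_moves", "arguments": {"series": [[0, 0, -20, 0, 0.6], [0, 0, -30, 0, 0.6], [-47, 0, 0, 0, 0.6], [-48, 0, 0, 0, 0.6], [0, 0, 0, 0, 0.6]]}}

```text
clock: 15.6
eef_pos: [0.5604, -0.11, 0.1492]
tcp_rot: [-0.652, 0.759, -0.0, 0.001]
force: [-1.1, 0.3, -0.0]
finger_gap: 0.0686
finger_force: 0.0
```

>>> {"name": "apply_moves", "arguments": {"series": [[0, 0, 0, 0, 0.6], [0, 0, 0, 0, 0.6]]}}

```text
clock: 15.8
eef_pos: [0.5591, -0.1145, 0.1485]
tcp_rot: [-0.649, 0.761, 0.0, -0.0]
force: [0.5, -1.0, -0.2]
finger_gap: 0.0683
finger_force: 0.0
```

```bash
python3 fig.py w5.png
```

```text
15.85 [ 0.55909798 -0.11483912  0.14846416] [-6.49035205e-01  7.60758305e-01  2.08845023e-04 -2.45022774e-04] [ 0.14596945 -0.41983146 -0.27300733]
```

View pics/w5.png

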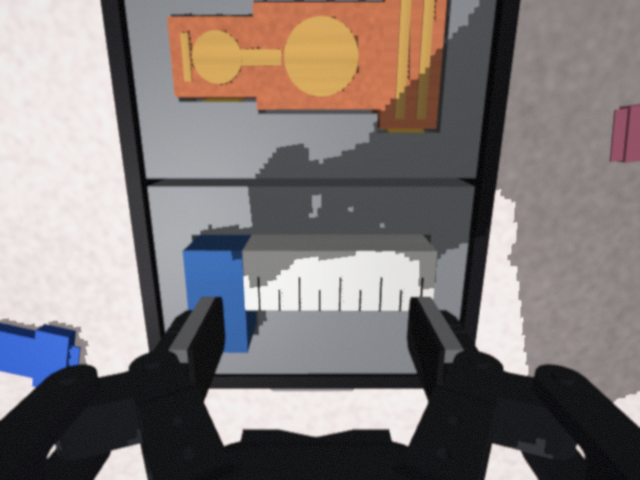

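The view shows the figure low in its cutout at (310,60), and the fingers above the blue block at (200,310) and the bare bar end at (425,310). I lower to feel for the square.

>>> {"name": "apply_moves", "arguments": {"series": [[0, 0, 16, 0, 0.6], [0, 0, 10, 0, 0.6], [0, 0, 3, 0, 0.6], [0, 0, 0, 0, 0.6], [0, 0, 0, 0, 0.6]]}}

```text
clock: 16.35
eef_pos: [0.5597, -0.1144, 0.12]
tcp_rot: [-0.649, 0.76, -0.0, 0.0]
force: [-0.3, -0.6, 0.4]
finger_gap: 0.0681
finger_force: 0.0
```

>>> {"name": "apply_moves", "arguments": {"series": [[0, 0, 1, 0, 0.6], [0, 0, 1, 0, 0.6], [0, 0, 1, 0, 0.6], [0, 0, 0, 0, 0.6]]}}

```text
clock: 16.75
eef_pos: [0.5597, -0.114, 0.1177]
tcp_rot: [-0.65, 0.76, -0.0, 0.0]
force: [-0.8, 1.2, 5.6]
finger_gap: 0.0683
finger_force: 2.2
```

>>> {"name": "apply_moves", "arguments": {"series": [[0, 0, 1, 0, 0.6], [0, 0, 1, 0, 0.6], [0, 0, 0, 0, 0.6]]}}

```text
clock: 17.05
eef_pos: [0.56, -0.1141, 0.1162]
tcp_rot: [-0.65, 0.76, -0.001, 0.001]
force: [-1.3, 1.7, 7.3]
finger_gap: 0.0683
finger_force: 3.6
```

>>> {"name": "apply_moves", "arguments": {"series": [[0, 0, 1, 0, 0.6], [0, 0, 1, 0, 0.6], [0, 0, 0, 0, 0.6]]}}

```text
clock: 17.35
eef_pos: [0.5602, -0.1141, 0.1145]
tcp_rot: [-0.65, 0.76, -0.001, 0.001]
force: [-2.2, 0.1, 9.0]
finger_gap: 0.0686
finger_force: 4.3
```

>>> {"name": "apply_moves", "arguments": {"series": [[0, 0, 1, 0, 0.6], [0, 0, 1, 0, 0.6], [0, 0, 0, 0, 0.6]]}}

```text
clock: 17.65
eef_pos: [0.5605, -0.1141, 0.1127]
tcp_rot: [-0.65, 0.76, -0.001, 0.001]
force: [-1.2, 0.0, 9.9]
finger_gap: 0.0687
finger_force: 4.6
```

>>> {"name": "apply_moves", "arguments": {"series": [[0, 0, 1, 0, 0.6], [0, 0, 0, 0, 0.6]]}}

```text
clock: 17.85
eef_pos: [0.5606, -0.1141, 0.1117]
tcp_rot: [-0.65, 0.76, -0.001, 0.001]
force: [-1.9, 0.7, 9.0]
finger_gap: 0.0683
finger_force: 4.4
```

>>> {"name": "apply_moves", "arguments": {"series": [[0, 0, 1, 0, 0.6], [0, 0, 0, 0, 0.6]]}}

```text
clock: 18.05
eef_pos: [0.5607, -0.1141, 0.1104]
tcp_rot: [-0.65, 0.76, -0.001, 0.001]
force: [-0.1, 0.1, 6.9]
finger_gap: 0.0682
finger_force: 3.5
```

>>> {"name": "apply_moves", "arguments": {"series": [[0, 0, 1, 0, 0.6], [0, 0, 0, 0, 0.6]]}}

```text
clock: 18.25
eef_pos: [0.5608, -0.1141, 0.1093]
tcp_rot: [-0.65, 0.76, -0.001, 0.001]
force: [-1.0, 0.8, 6.5]
finger_gap: 0.068
finger_force: 3.2
```

>>> {"name": "apply_moves", "arguments": {"series": [[0, 0, 1, 0, 0.6], [0, 0, 0, 0, 0.6]]}}

```text
clock: 18.45
eef_pos: [0.5608, -0.1141, 0.1083]
tcp_rot: [-0.65, 0.76, -0.001, 0.001]
force: [-0.3, 0.8, 6.9]
finger_gap: 0.0684
finger_force: 3.1
```

>>> {"name": "apply_moves", "arguments": {"series": [[0, 0, 1, 0, 0.6], [0, 0, 0, 0, 0.6]]}}

```text
clock: 18.65
eef_pos: [0.5608, -0.1141, 0.1073]
tcp_rot: [-0.65, 0.76, -0.001, 0.001]
force: [-0.1, 1.0, 6.9]
finger_gap: 0.0687
finger_force: 3.2
```

>>> {"name": "apply_moves", "arguments": {"series": [[0, 0, 1, 0, 0.6], [0, 0, 0, 0, 0.6]]}}

```text
clock: 18.85
eef_pos: [0.5608, -0.114, 0.1064]
tcp_rot: [-0.65, 0.76, -0.001, 0.001]
force: [-0.6, -0.2, 6.7]
finger_gap: 0.0682
finger_force: 3.3
```

>>> {"name": "apply_moves", "arguments": {"series": [[0, 0, 1, 0, 0.6], [0, 0, 0, 0, 0.6]]}}

```text
clock: 19.05
eef_pos: [0.5608, -0.114, 0.1054]
tcp_rot: [-0.65, 0.76, -0.001, 0.001]
force: [-0.3, 0.8, 6.8]
finger_gap: 0.0682
finger_force: 3.4
```

>>> {"name": "apply_moves", "arguments": {"series": [[0, 0, 1, 0, 0.6], [0, 0, 0, 0, 0.6]]}}

```text
clock: 19.25
eef_pos: [0.5609, -0.1139, 0.1049]
tcp_rot: [-0.65, 0.76, -0.001, 0.001]
force: [-1.4, 2.7, 10.3]
finger_gap: 0.068
finger_force: 4.9
```

>>> {"name": "apply_moves", "arguments": {"series": [[0, 0, 1, 0, 0.6], [0, 0, 0.7, 0, 0.6], [0, 0, 0, 0, 0.6]]}}

```text
clock: 19.55
eef_pos: [0.5609, -0.1139, 0.1044]
tcp_rot: [-0.65, 0.76, -0.002, 0.001]
force: [-1.7, 2.0, 17.2]
finger_gap: 0.0683
finger_force: 8.4
```

>>> {"name": "apply_moves", "arguments": {"series": [[0, 0, 1, 0, 0.6], [0, 0, 0.5, 0, 0.6], [0, 0, 0, 0, 0.6]]}}

```text
clock: 19.85
eef_pos: [0.5609, -0.1139, 0.1041]
tcp_rot: [-0.65, 0.76, -0.002, 0.001]
force: [-5.7, 2.8, 24.3]
finger_gap: 0.0687
finger_force: 11.9
```

>>> {"name": "apply_moves", "arguments": {"series": [[0, 0, 1, 0, 0.6], [0, 0, 0, 0, 0.6], [0, 0, 0, 0, 0.6]]}}

```text
clock: 20.15
eef_pos: [0.5609, -0.1139, 0.1041]
tcp_rot: [-0.65, 0.76, -0.002, 0.001]
force: [-6.7, 4.0, 29.1]
finger_gap: 0.0684
finger_force: 14.6
```

Both ends are loaded equally (14.6 of 29 N) and it is rigid, so it is home. I retreat and take a final look.

>>> {"name": "apply_moves", "arguments": {"series": [[0, 0, -20, 0, 0.6], [0, 0, -30, 0, 0.6], [0, 0, -50, 0, 0.6], [-40, 0, -40, 0, 0.6], [-20, 0, 0, 0, 0.6]]}}

```text
clock: 20.65
eef_pos: [0.5709, -0.0583, 0.2403]
tcp_rot: [-0.65, 0.76, -0.004, 0.005]
force: [0.5, 0.5, 0.1]
finger_gap: 0.0686
finger_force: 0.0
```

>>> {"name": "apply_moves", "arguments": {"series": [[0, 0, 0, 0, 0.6], [0, 0, 0, 0, 0.6], [0, 0, 0, 0, 0.6]]}}

```text
clock: 20.95
eef_pos: [0.5674, -0.06, 0.2329]
tcp_rot: [-0.649, 0.761, 0.001, -0.001]
force: [0.6, 0.4, -0.2]
finger_gap: 0.0683
finger_force: 0.0
```

```bash
python3 fig.py w6.png
python3 - <<'E'
from h import *
d=np.load("w.npz");F,K,W=d["F"],d["K"],d["W"];m=figmask(F)
for z in(.037,.039,.042): print(z,fit(m,FIG,[.546,-.208,-.157],.034,z,K,W))
E
```

```text
21.0 [ 0.56750206 -0.06014994  0.23288916] [-6.49138067e-01  7.60669753e-01  5.91442802e-04 -9.73204586e-04] [-0.5747137   0.63236445 -0.37497062]
0.037 (array([ 0.54759991, -0.20712404, -0.15872271]), np.float64(0.02012964858410099))
0.039 (array([ 0.54779388, -0.20713834, -0.15854047]), np.float64(0.018082565677243263))
0.042 (array([ 0.54805045, -0.20712931, -0.16089101]), np.float64(0.018082565677243263))
```

View pics/w6.png

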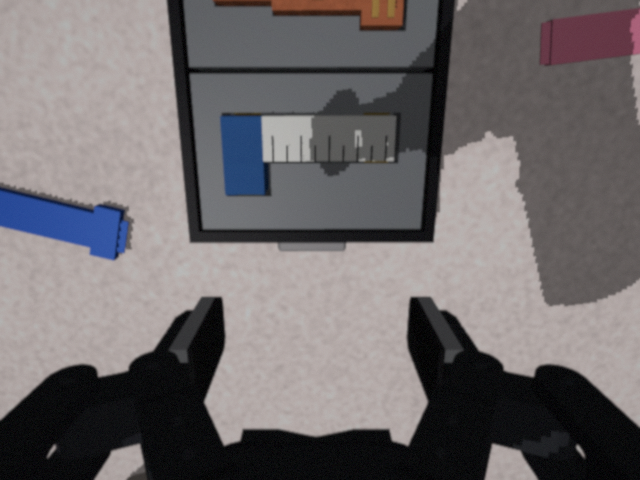

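The final view shows the square low and straight at (310,145) and the figure low in its cutout at the top edge, with nothing disturbed. I hand in.

```bash
python3 -c "
from rig import env;print(env.close_job())"
```

```text
the job is handed in; nothing more can be done
None
```

The job is handed in: the figure and the square are both pressed down onto the rubber in their own cutouts, held at about 32 N and 29 N with the load even at both ends. The moulds and bottle were not touched, and it took about 21 s of the 72 s; the hand-in gave no verdict.

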